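# Unlock the blue safety cap on the reagent bottle

### The job

Two amber reagent bottles stand clamped on the bench; open the lock of the one with the BLUE child-resistant cap: push its cap down and, keeping it down, turn it anticlockwise (seen from above) until the white pointer on the cap has gone from the red mark on the bottle's shoulder to the green one, then let the cap spring up again and let go. Leave the red-capped bottle locked and do not knock over the small glass flask.

Things in the scene. Friction and masses are not known exactly. Their poses are not given: they have to be found in the camera images.
- blue_bottle: Amber bottle to unlock, 86 mm in diameter, clamped fast on a dark round foot (120 mm); origin under the foot's centre, z up. From z 128 mm its shoulder narrows to a 42 mm neck at z 156 mm. On the shoulder a red mark (along its x axis) shows locked, a green one 66 degrees further anticlockwise unlocked.
- blue_cap (a point): Centre of the top face of the blue cap, 206 mm above the bench when up; turns and sinks with the cap. Upright ribbed round cap, 48 mm in diameter, 30 mm high, with free space all round: grip it by its sides at any yaw. z up, x along the white pointer stripe on the top.
- blue_press (a joint): How far the blue cap is pushed down, m: 0 up, 0.008 fully down. A spring resists: about 4 N at first, 11 N fully down. An inner tooth blocks turning unless it is down by about 6 mm or more. It springs up by itself in the locked and in the unlocked position, once nothing holds it down.
- blue_turn (a joint): Turn of the blue cap, rad, anticlockwise seen from above; starts locked at 0 to 0.1. Not pushed down, it wiggles only to about 0.12 (a hard wrench strains it to 0.2). The tooth lies from there to 0.87 and is crossed with the cap held down; beyond it the cap springs up, unlocked. Green mark at 1.15, hard stop at 1.25. Turning takes about 0.1 N m.
- red_cap (a point): Centre of the top face of the red cap on the other clamped bottle: same shapes, sizes and height as the blue one. To be left locked.
- red_turn (a joint): How far the red cap is turned, rad, as for the blue one; it starts locked at 0 to 0.1 and must stay locked.
- flask: Small loose conical flask of clear glass standing between the bottles, 68 mm in diameter at its foot and 105 mm high; origin at the centre of its underside, z up. To be left standing.

How it is judged:
By the outcome, as a careful person would: the job done as asked, in the order asked, and still so for the second after the job is handed in, with the robot touching nothing.
It also fails if it takes over 32 s, if anything falls off the work surface, if the arm or the gripper's body presses on something with over 40 N, if the wrist force passes 120 N, or if a joint passes its speed limit or range.

### The arm

A 6-joint arm with a two-finger parallel gripper is mounted at the origin on the work surface. World frame = base frame: x ahead of the robot, y to its left, z up, the work surface at z = 0. Lengths are in mm, angles in rad, forces in N, time in s.
With the tool pointing down it reaches from about 275 to 1000 mm from the base axis. Payload 8.4 kg.
Tool frame: the origin (TCP) lies at the very end of the fingers, on their centre line; the grasp point (between the pads) lies 19 mm behind it; z points along the fingers, y is the direction in which the jaws open and shut (so a half turn about z gives the same grasp; the last joint's range is limited). The gripper opens to 85 mm and grips with 20 to 120 N. Pads are 22 mm wide; open, the fingers measure 114 mm over their backs; the gripper's body (76 mm by 85 mm) begins 54 mm behind the grasp point. The pads swing forward as they close: fully open they stand 13 mm farther back than shut.
Start: joints at [-1.256, 0.353, 1.633, -0, 1.155, -0.002], TCP at [194.703, -593.901, 231.281] pointing down, gripper open.
Joint ranges: [-2.63, 2.63], [-0.92, 2.1], [0.06, 2.66], [-1.3, 4.44], [0, 2.69], [-3.02, 3.02]. Speed limits (rad/s): [2.22, 2.22, 2.79, 3.14, 3.14, 3.14].

### API

Orientations are given as [roll, pitch, yaw] about the fixed x, y, z axes, in that order (R = Rz(yaw) Ry(pitch) Rx(roll)).
In Python, from rig import r gives the robot as it stands.
- The arm moves only by the tool jog_arm, never from a script. Its argument "increments" is text: rows parted by semicolons, each of 7 numbers parted by spaces: the shift along the tool's x, y, z in cm, then the turn, a rotation vector about the tool's x, y, z in rad, then the opening, from -1 (shut) to 1 (fully open). A call has exactly 8 rows; each row shifts and turns the commanded pose from where the row before left it, along the tool's axes as they then stand; what a row does not reach is not made up. A row lasts 1/10 s, in which the tool goes at most 50 mm and 8.59 degrees, less where a joint would pass 70% of its speed; a pose out of reach is approached as far as the arm can. A call with a gripper value outside its range is refused whole. The fingers move at their own pace and stop on an object; "squeeze" is the grip in N (left out, the last holds). Time passes only in rows, so rows that do not move let the fingers close, or fill a call up. It gives the time, the measured TCP pose, the force and the opening at its end, in the units of the state.
- r.sense(): the state, without advancing time (a new reading comes with each control period).
- r.grab_frame(name): name is "side" or "top" or "wrist"; returns the picture (400x640x3 uint8, red, green, blue); there is no depth.
- r.camera_info(name): a dict with "K" (3x3 intrinsics, pixels), "rvec" (rotation vector, rad) and "tvec" (3), from world to camera coordinates, as OpenCV has them. Camera axes: x right, y down, z forward; pixel columns grow to the right and rows downward; lengths in mm; the calibration is good to about 2 mm. A picture is of the moment at which its call begins: read the wrist's pose just before it. camera_info takes no time and is no camera call; for the wrist camera it gives the pose at the moment of the call.
- r.sign_off(): hands the job in, once; it reports no verdict.
The state is a dict: "clock": time; "qpos": joint angles; "qvel": joint speeds; "joint_efforts": joint torques, N m; "eef_pos": TCP position; "tcp_rot": TCP orientation; "contact_force": force on the tool from outside, world axes, zero at the start; "wrist_torque": the same for the moment, N m; "opening": opening from 0.0 (shut) to 1.0 (fully open).
Only numpy, scipy, OpenCV 4.12 (cv2) and the standard library are available. Lean on these libraries where they do the work, as an engineer would, in place of code of your own. Each camera call takes 0.05 s, during which the arm holds its last target.

## Working session

There is one attempt and no reset: what is moved stays moved. The work goes in short steps, Python scripts to look and compute and a tool call to move; the robot and the scene stay as the last step left them, time stands still between calls to the robot, and variables do not carry over. Pictures are saved under pics/ and viewed, and the job is handed in when it is done.

Besides the shell and the picture viewer there is one more tool, called after ">>>" as name(argument=value, ...), one argument or row to a line, values as JSON. jog_arm: Moves the arm, as the interface text tells. Its arguments: {"type":"object","properties":{"increments":{"type":"string"},"squeeze":{"type":"number"}},"required":["increments"]}

```bash
ls; mkdir -p pics; python3 - <<'E'
from rig import r
import cv2
print(r.sense())
for n in("top","side"):
    cv2.imwrite(f"pics/{n}0.png",r.grab_frame(n)[:,:,::-1]); print(n,r.camera_info(n))
E
```

```text
pics
{'clock': 0.0, 'qpos': array([-1.25641496e+00,  3.53647271e-01,  1.63417395e+00, -2.50766202e-05,
        1.15522414e+00, -2.39678710e-03]), 'qvel': array([-0.00151099, -0.00069857,  0.00082173, -0.00132734, -0.00250371,
        0.00011873]), 'joint_efforts': array([ 4.81414336e-04, -6.05252051e+01, -3.42062688e+01, -3.81515815e-05,
        9.43918945e-03,  1.37088122e-06]), 'eef_pos': array([ 194.52894663, -593.42104204,  230.54520888]), 'tcp_rot': array([-3.14013989e+00,  1.94456082e-05,  3.16788305e-01]), 'contact_force': array([-0.26411943, -0.78376025, -0.19777431]), 'wrist_torque': array([-0.03130107, -0.0067297 ,  0.01530226]), 'opening': 0.9994290005935265}
top {'K': array([[500.33088634,   0.        , 311.99245092],
       [  0.        , 500.33088634, 194.96171407],
       [  0.        ,   0.        ,   1.        ]]), 'rvec': array([ 2.15972028, -2.14225933,  0.10946154]), 'tvec': array([ -1.8273326 , 598.25570482, 948.95019975])}
side {'K': array([[372.85815311,   0.        , 320.81335513],
       [  0.        , 372.85815311, 204.4731046 ],
       [  0.        ,   0.        ,   1.        ]]), 'rvec': array([ 2.25623419, -0.45018908,  0.19636241]), 'tvec': array([-507.46079485,  242.69628324,  734.61775474])}
```

View pics/top0.png

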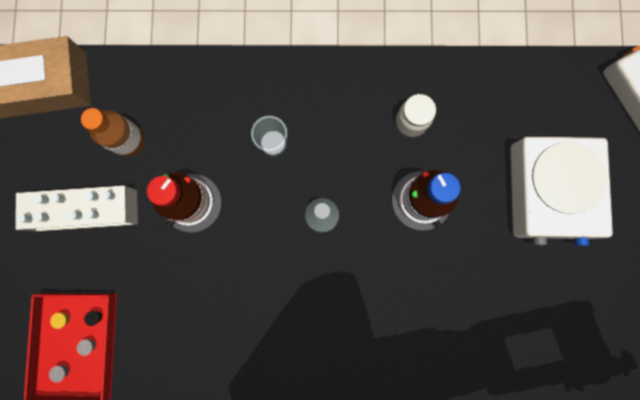

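View pics/side0.png

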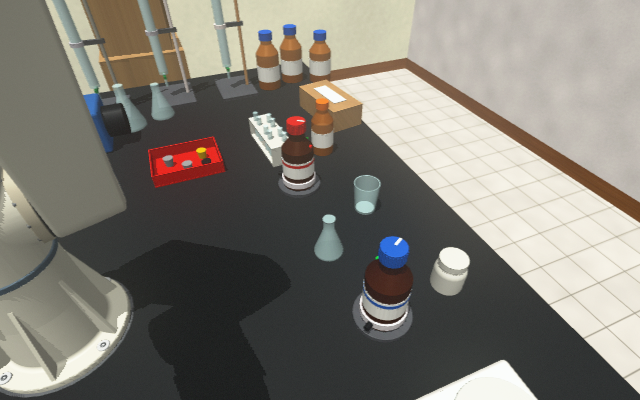

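The top view shows the blue cap near (445,187) with its white stripe pointing up-left, and the red cap near (164,190). The flask is near (322,214). I'll segment these and localise them.

```bash
cat > h.py <<'E'
import numpy as np,cv2
from rig import r
def ray(n,uv,z,info=None):
    c=info or r.camera_info(n);R=cv2.Rodrigues(c['rvec'])[0]
    d=R.T@np.linalg.inv(c['K'])@np.array([uv[0],uv[1],1.]);o=-R.T@c['tvec'];return o+d*(z-o[2])/d[2]
def proj(n,P,info=None):
    c=info or r.camera_info(n)
    return cv2.projectPoints(np.array(P,float).reshape(-1,1,3),c['rvec'],c['tvec'],c['K'],None)[0].reshape(-1,2)
E
python3 - <<'E'
from h import *
im=cv2.imread("pics/top0.png")
big=np.hstack([cv2.resize(im[155:235,385:475],None,fx=4.2,fy=4.2,interpolation=cv2.INTER_CUBIC),cv2.resize(im[155:235,140:230],None,fx=4.2,fy=4.2,interpolation=cv2.INTER_CUBIC)])
cv2.imwrite("pics/top0z.png",big)
b,g,rr=[im[:,:,i].astype(int) for i in range(3)]
m=((b>120)&(b-rr>60)).astype(np.uint8); m[:,480:]=0; m[:,:400]=0
cs,_=cv2.findContours(m,0,2);c=max(cs,key=cv2.contourArea);h=cv2.convexHull(c)
print(cv2.minEnclosingCircle(h),cv2.boundingRect(h))
# project circle top face for candidates
w=((im.min(2)>130)).astype(np.uint8);w2=np.zeros_like(w);cv2.drawContours(w2,[h],-1,1,-1)
ys,xs=np.nonzero(w*w2);print(list(zip(xs,ys)))
for n,uv,z in(("top",(445,187),206),("top",(164,190),206),("top",(322,214),50),("side",(395,243),206)):
    print(n,uv,ray(n,uv,z))
for x,y in zip(xs,ys): print(ray("top",(x,y),206)[:2].round(1),end=' ')
E
```

```text
((445.0769348144531, 187.23077392578125), 15.078801155090332) (430, 173, 31, 30)
[(np.int64(438), np.int64(175)), (np.int64(439), np.int64(175)), (np.int64(440), np.int64(175)), (np.int64(438), np.int64(176)), (np.int64(439), np.int64(176)), (np.int64(440), np.int64(176)), (np.int64(441), np.int64(176)), (np.int64(438), np.int64(177)), (np.int64(439), np.int64(177)), (np.int64(440), np.int64(177)), (np.int64(441), np.int64(177)), (np.int64(442), np.int64(177)), (np.int64(438), np.int64(178)), (np.int64(439), np.int64(178)), (np.int64(440), np.int64(178)), (np.int64(441), np.int64(178)), (np.int64(442), np.int64(178)), (np.int64(439), np.int64(179)), (np.int64(440), np.int64(179)), (np.int64(441), np.int64(179)), (np.int64(442), np.int64(179)), (np.int64(443), np.int64(179)), (np.int64(439), np.int64(180)), (np.int64(440), np.int64(180)), (np.int64(441), np.int64(180)), (np.int64(442), np.int64(180)), (np.int64(443), np.int64(180)), (np.int64(440), np.int64(181)), (np.int64(441), np.int64(181)), (np.int64(442), np.int64(181)), (np.int64(443), np.int64(181)), (np.int64(444), np.int64(1
[... 1051 characters left out ...]
 608.6 -208. ] [ 608.7 -209.6] [ 608.7 -211.2] [ 607.  -204.7] [ 607.  -206.4] [ 607. -208.] [ 607.  -209.6] [ 607.  -211.2] [ 605.3 -206.3] [ 605.4 -207.9] [ 605.4 -209.6] [ 605.4 -211.2] [ 605.4 -212.8] [ 603.7 -206.3] [ 603.7 -207.9] [ 603.7 -209.5] [ 603.7 -211.1] [ 603.7 -212.8] [ 602.1 -207.9] [ 602.1 -209.5] [ 602.1 -211.1] [ 602.1 -212.7] [ 602.1 -214.3] [ 600.4 -207.8] [ 600.4 -209.5] [ 600.5 -211.1] [ 600.5 -212.7] [ 600.5 -214.3] [ 600.5 -215.9] [ 598.8 -209.4] [ 598.8 -211. ] [ 598.8 -212.7] [ 598.8 -214.3] [ 598.8 -215.9] [ 597.2 -211. ] [ 597.2 -212.6] [ 597.2 -214.2] [ 597.2 -215.8] [ 595.5 -211. ] [ 595.5 -212.6] [ 595.6 -214.2] [ 595.6 -215.8] [ 593.9 -212.5] [ 593.9 -214.2]
```

View pics/top0z.png

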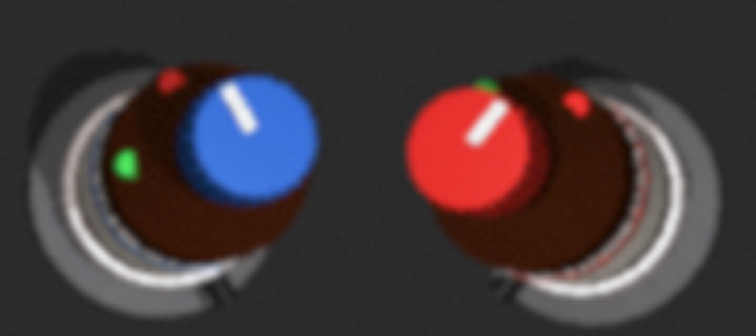

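>>> jog_arm(
  increments="1.5 -0.7 -1.5 0 0 0 1;3.1 -1.5 -1.5 0 0 0 1;3.1 -1.5 -1.5 0 0 0 1;3.1 -1.5 -1 0 0 0 1;3.1 -1.5 -1 0 0 0 1;3.1 -1.5 -0.5 0 0 0 1;3.1 -1.5 0 0 0 0 1;3.1 -1.5 0 0 0 0 1",
)

```text
clock: 0.9
eef_pos: [381.6, -413.4, 302.5]
tcp_rot: [3.141, -0.001, 0.317]
contact_force: [-1.0, 0.5, 1.0]
opening: 1.003
```

>>> jog_arm(
  increments="3.1 -1.5 0 0 0 0 1;3.1 -1.5 0 0 0 0 1;3.1 -1.5 0 0 0 0 1;3.1 -1.5 0 0 0 0 1;3.1 -1.5 0 0 0 0 1;3.1 -1.4 0 0 0 0 1;3 -1.4 0 0 0 0 1;0 0 0 0 0 0 1",
)

```text
clock: 1.7
eef_pos: [555.9, -246.5, 301.9]
tcp_rot: [-3.141, -0.002, 0.32]
contact_force: [-0.3, -1.0, -0.6]
opening: 0.998
```

```bash
python3 - <<'E'
from h import *
s=r.sense();print(s)
i=r.camera_info("wrist");print(i)
np.save("wi.npy",i,allow_pickle=True)
cv2.imwrite("pics/w1.png",r.grab_frame("wrist")[:,:,::-1])
E
```

```text
{'clock': 1.7, 'qpos': array([-4.20740508e-01,  2.68608697e-01,  1.59156911e+00,  1.54229704e-03,
        1.28056893e+00,  8.29524233e-01]), 'qvel': array([-0.05137187, -0.01610669,  0.02773919, -0.03259515,  0.00770879,
       -0.05123779]), 'joint_efforts': array([  1.50541607, -56.05754256, -37.04747558,   0.28707834,
        -0.08433011,   0.60430862]), 'eef_pos': array([ 555.89605703, -246.54367133,  301.90824641]), 'tcp_rot': array([-3.14107331e+00, -1.62182067e-03,  3.20090430e-01]), 'contact_force': array([-0.3391215 , -0.97646124, -0.61878693]), 'wrist_torque': array([-0.0372729 ,  0.01570056,  0.0259029 ]), 'opening': 0.9981644460099177}
{'K': array([[288.43523641,   0.        , 322.02985926],
       [  0.        , 288.43523641, 200.30974159],
       [  0.        ,   0.        ,   1.        ]]), 'rvec': array([-2.32666319,  1.68070203,  0.2715567 ]), 'tvec': array([-409.60504096,  363.84026632,  589.1830891 ])}
```

View pics/w1.png

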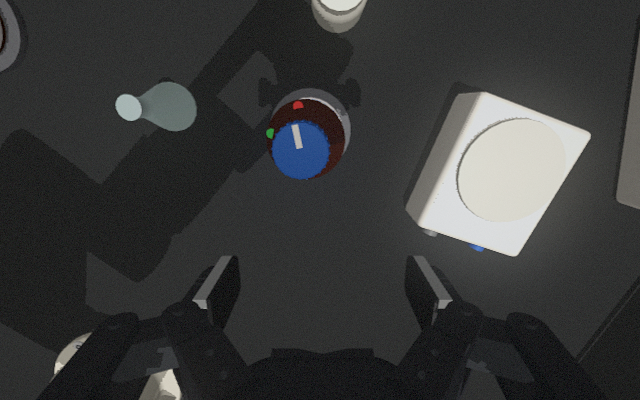

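The wrist view shows the blue cap at about (301,150) with its stripe towards the red mark at (298,105). The green mark is at (270,132). Next I'll fit the cap's top circle in all three cameras.

```bash
python3 - <<'E'
from h import *
from scipy.optimize import least_squares
wi=np.load("wi.npy",allow_pickle=True).item()
t=np.linspace(0,2*np.pi,120,endpoint=False)
rng={"w1":(240,360,100,200),"top0":(420,475,160,215),"side0":(370,420,225,280)}
for f,(x0,x1,y0,y1) in rng.items():
    im=cv2.imread(f"pics/{f}.png").astype(int);b,g,rr=im[:,:,0],im[:,:,1],im[:,:,2]
    info=wi if f=="w1" else r.camera_info(f[:-1])
    m=np.zeros(b.shape,np.uint8);m[y0:y1,x0:x1]=((b-rr>35))[y0:y1,x0:x1]
    cs,_=cv2.findContours(m,0,1);h=cv2.convexHull(max(cs,key=cv2.contourArea)).reshape(-1,2)
    mask=np.zeros(b.shape,np.uint8);cv2.fillConvexPoly(mask,h,1)
    # whole-cap silhouette model: hull of top and bottom circles; match hull via mask IoU w/ subpixel
    S=4
    def model(p):
        P=[[p[0]+24*np.cos(a),p[1]+24*np.sin(a),z] for z in(206,176) for a in t]
        q=proj(None,P,info); return cv2.convexHull(q.astype(np.float32)).reshape(-1,2)
    def res(p):
        q=model(p).astype(np.float32).reshape(-1,1,2)
        return [cv2.pointPolygonTest(q,(float(a),float(c)),True)-0.3 for a,c in h]
    p0=ray(None,h.mean(0),195,info)[:2]
    s=least_squares(res,p0,diff_step=1e-4,loss="soft_l1")
    print(f,s.x,s.cost,len(h))
# pointer dir & marks from wrist
im=cv2.imread("pics/w1.png").astype(int)
sub=np.zeros(im.shape[:2],bool);sub[120:152,285:310]=im[120:152,285:310].min(2)>110
ys,xs=np.nonzero(sub);P=np.array([ray(None,(x,y),206,wi)[:2] for x,y in zip(xs,ys)])
u=np.linalg.svd(P-P.mean(0))[2][0];print("stripe",P.mean(0),np.arctan2(u[1],u[0]),len(P))
for n,uv in(("red",(298,105)),("green",(270,132))): print(n,ray(None,uv,142,wi))
E
```

```text
w1 [ 592.50218688 -216.40949199] 2.5395484877880765 27
top0 [ 592.7621733  -217.25296782] 2.784976002112428 21
side0 [ 592.29450584 -215.5352185 ] 1.632178065543561 26
stripe [ 602.99374086 -210.26352704] -2.6351724587316787 166
red [ 624.73494907 -199.5570576   142.        ]
green [ 590.54153082 -179.90324498  142.        ]
```

```bash
cat > go.py <<'E'
from h import *
import sys
from scipy.spatial.transform import Rotation as Ro
s=r.sense();R=Ro.from_euler('xyz',s['tcp_rot']).as_matrix()
t=np.array([float(v) for v in sys.argv[1:4]])
print(s['clock'],s['eef_pos'].round(1),s['tcp_rot'].round(4),'F',s['contact_force'].round(1),s['wrist_torque'].round(2),'open',round(s['opening'],3),'q',s['qpos'].round(2))
print("tool cm",(R.T@(t-s['eef_pos'])/10).round(2))
E
python3 go.py 592.5 -216.4 174
```

```text
1.75 [ 554.5 -247.9  301.8] [-3.1414e+00 -3.0000e-04  3.1980e-01] F [-0.6 -0.4  0.1] [-0.04  0.04  0.01] open 1.001 q [-0.42  0.27  1.59  0.    1.28  0.83]
tool cm [ 4.59 -1.8  12.78]
```

>>> jog_arm(
  increments="1.5 -0.6 0 0 0 0 1;1.6 -0.6 0 0 0 0 1;1.5 -0.6 0 0 0 0 1;0 0 1.8 0 0 0 1;0 0 1.8 0 0 0 1;0 0 1.8 0 0 0 1;0 0 0 0 0 0 1;0 0 0 0 0 0 1",
)

```text
clock: 2.55
eef_pos: [591.9, -218.4, 247.5]
tcp_rot: [-3.141, 0.0, 0.317]
contact_force: [0.3, -0.2, 0.2]
opening: 1.001
```

```bash
python3 go.py 592.5 -216.4 174
```

```text
2.55 [ 591.9 -218.4  247.5] [-3.1413e+00  3.0000e-04  3.1680e-01] F [ 0.3 -0.2  0.2] [-0.05 -0.02  0.07] open 1.001 q [-0.36  0.35  1.6   0.    1.19  0.9 ]
tool cm [ 0.12 -0.17  7.35]
```

>>> jog_arm(
  increments="0.1 -0.2 1 0 0 0 1;0 0 1.3 0 0 0 1;0 0 1.3 0 0 0 1;0 0 1.3 0 0 0 1;0 0 1.3 0 0 0 1;0 0 1.1 0 0 0 1;0 0 0 0 0 0 1;0 0 0 0 0 0 1",
)

```text
clock: 3.35
eef_pos: [591.9, -216.4, 174.1]
tcp_rot: [-3.141, 0.0, 0.317]
contact_force: [-0.3, 0.6, -0.2]
opening: 0.999
```

>>> jog_arm(
  increments="0 0 0 0 0 0 -1;0 0 0 0 0 0 -1;0 0 0 0 0 0 -1;0 0 0 0 0 0 -1;0 0 0 0 0 0 -1;0 0 0 0 0 0 -1;0 0 0 0 0 0 -1;0 0 0 0 0 0 -1",
  squeeze=30,
)

```text
clock: 4.15
eef_pos: [591.9, -215.7, 174.9]
tcp_rot: [-3.141, -0.001, 0.317]
contact_force: [-0.8, 4.9, 4.4]
opening: 0.552
```

```bash
python3 go.py 592.5 -216.4 174; python3 - <<'E'
from h import *
cv2.imwrite("pics/w2.png",r.grab_frame("wrist")[:,:,::-1])
E
```

```text
4.15 [ 591.9 -215.7  174.9] [-3.1408e+00 -6.0000e-04  3.1680e-01] F [-0.8  4.9  4.4] [ 0.69  0.18 -0.02] open 0.552 q [-0.35  0.42  1.67  0.    1.05  0.9 ]
tool cm [0.03 0.09 0.09]
```

View pics/w2.png

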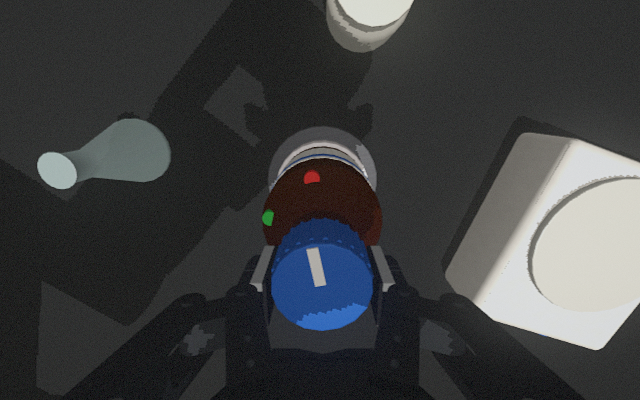

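The jaws hold the cap evenly at an opening of 0.55, about 47 mm. The pointer is still at the red mark. Next I'll tighten the grip and press down.

>>> jog_arm(
  increments="0 0 0 0 0 0 -1;0 0 0 0 0 0 -1;0 0 0.2 0 0 0 -1;0 0 0.2 0 0 0 -1;0 0 0.2 0 0 0 -1;0 0 0.2 0 0 0 -1;0 0 0.1 0 0 0 -1;0 0 0 0 0 0 -1",
  squeeze=70,
)

```text
clock: 5.0
eef_pos: [592.0, -215.7, 167.8]
tcp_rot: [-3.141, -0.001, 0.317]
contact_force: [-8.0, 7.1, 19.8]
opening: 0.544
```

```bash
python3 go.py 592.5 -216.4 164;
```

```text
5.0 [ 592.  -215.7  167.8] [-3.1412e+00 -1.1000e-03  3.1670e-01] F [-8.   7.1 19.8] [ 1.08  1.13 -0.05] open 0.544 q [-0.35  0.42  1.68  0.    1.04  0.9 ]
tool cm [0.02 0.08 0.38]
```

>>> jog_arm(
  increments="0 0 0 0 0 -0.05 -1;0 0 0 0 0 -0.08 -1;0 0 0 0 0 -0.08 -1;0 0 0 0 0 -0.08 -1;0 0 0 0 0 -0.08 -1;0 0 0 0 0 -0.08 -1;0 0 0 0 0 -0.05 -1;0 0 0 0 0 0 -1",
)

```text
clock: 5.8
eef_pos: [592.2, -215.9, 167.8]
tcp_rot: [3.141, -0.001, 0.819]
contact_force: [-7.0, 6.0, 17.3]
opening: 0.543
```

```bash
python3 go.py 592.5 -216.4 164; python3 - <<'E'
from h import *
cv2.imwrite("pics/w3.png",r.grab_frame("wrist")[:,:,::-1])
E
```

```text
5.8 [ 592.2 -215.9  167.8] [ 3.1408e+00 -1.2000e-03  8.1850e-01] F [-7.   6.  17.3] [0.94 1.04 0.  ] open 0.543 q [-0.35  0.42  1.68  0.    1.04  0.4 ]
tool cm [-0.01  0.05  0.38]
```

View pics/w3.png

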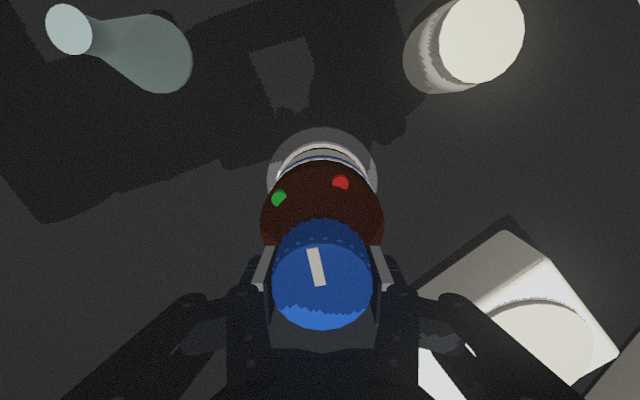

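The cap follows without slip: the stripe is fixed relative to the jaws while the marks have moved right. I'll keep turning.

>>> jog_arm(
  increments="0 0 0 0 0 -0.06 -1;0 0 0 0 0 -0.1 -1;0 0 0 0 0 -0.1 -1;0 0 0 0 0 -0.1 -1;0 0 0 0 0 -0.1 -1;0 0 0 0 0 -0.1 -1;0 0 0 0 0 -0.06 -1;0 0 0 0 0 0 -1",
)

```text
clock: 6.65
eef_pos: [592.6, -216.0, 167.8]
tcp_rot: [3.139, -0.0, 1.439]
contact_force: [-5.6, 6.0, 17.3]
opening: 0.541
```

```bash
python3 go.py 592.5 -216.4 174; python3 - <<'E'
from h import *
wi=r.camera_info("wrist");f=r.grab_frame("wrist")[:,:,::-1]
cv2.imwrite("pics/w4.png",f)
im=f.astype(int)
sub=np.zeros(im.shape[:2],bool);sub[240:295,295:345]=(im[240:295,295:345].min(2)>105)
ys,xs=np.nonzero(sub);P=np.array([ray(None,(x,y),198,wi)[:2] for x,y in zip(xs,ys)])
u=np.linalg.svd(P-P.mean(0))[2][0];print("stripe",P.mean(0),np.arctan2(u[1],u[0])%np.pi,len(P))
E
```

```text
6.65 [ 592.6 -216.   167.8] [ 3.1394e+00 -4.0000e-04  1.4389e+00] F [-5.6  6.  17.3] [0.93 0.7  0.08] open 0.541 q [-0.35  0.42  1.68  0.    1.04 -0.22]
tool cm [-0.04 -0.   -0.62]
stripe [ 591.27743814 -204.12966256] 1.6311380396408872 475
```

View pics/w4.png

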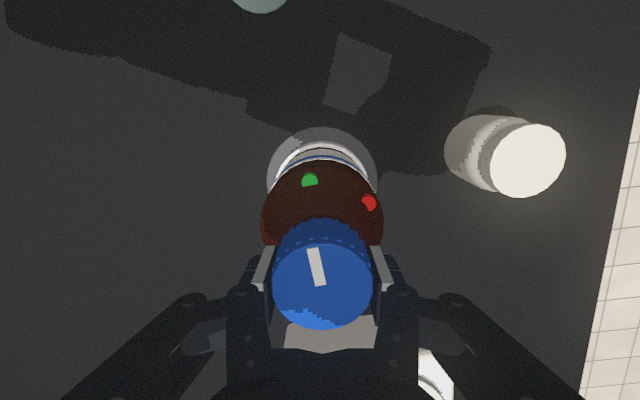

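The pointer now lines up with the green mark: the stripe is at 1.631 rad and the mark at about 1.625. I'll raise the tool so the cap comes up, then open the jaws.

>>> jog_arm(
  increments="0 0 -0.1 0 0 0 -1;0 0 -0.2 0 0 0 -1;0 0 -0.2 0 0 0 -1;0 0 -0.2 0 0 0 -1;0 0 -0.2 0 0 0 -1;0 0 0 0 0 0 -1;0 0 0 0 0 0 -1;0 0 0 0 0 0 -1",
)

```text
clock: 7.5
eef_pos: [592.5, -216.0, 174.6]
tcp_rot: [3.14, -0.001, 1.437]
contact_force: [1.5, 5.8, 5.0]
opening: 0.545
```

```bash
python3 go.py 592.5 -216.4 174
```

```text
7.5 [ 592.5 -216.   174.6] [ 3.1403e+00 -5.0000e-04  1.4367e+00] F [1.5 5.8 5. ] [ 0.83 -0.39  0.01] open 0.545 q [-0.35  0.42  1.67  0.    1.05 -0.22]
tool cm [-0.04  0.01  0.06]
```

>>> jog_arm(
  increments="0 0 -0.1 0 0 0 -1;0 0 0 0 0 0 -1;0 0 0 0 0 0 -1;0 0 0 0 0 0 0.3;0 0 0 0 0 0 0.6;0 0 0 0 0 0 1;0 0 0 0 0 0 1;0 0 0 0 0 0 1",
)

```text
clock: 8.3
eef_pos: [591.7, -216.5, 175.1]
tcp_rot: [-3.141, 0.0, 1.437]
contact_force: [-0.0, -0.0, -0.5]
opening: 1.002
```

>>> jog_arm(
  increments="0 0 0 0 0 0 1;0 0 0 0 0 0 1;0 0 0 0 0 0 1;0 0 -1 0 0 0 1;0 0 -2 0 0 0 1;0 0 -2 0 0 0 1;0 0 -2 0 0 0 1;0 0 -2 0 0 0 1",
)

```text
clock: 9.1
eef_pos: [591.9, -216.4, 267.0]
tcp_rot: [3.141, 0.0, 1.437]
contact_force: [-0.9, -0.9, -0.5]
opening: 0.996
```

>>> jog_arm(
  increments="-1 0 -2 0 0 0 1;-2 0 -1 0 0 0 1;-2 0 0 0 0 0 1;-2 0 0 0 0 0 1;-1 0 0 0 0 0 1;0 0 0 0 0 0 1;0 0 0 0 0 0 1;0 0 0 0 0 0 1",
)

```text
clock: 9.9
eef_pos: [581.2, -294.9, 295.1]
tcp_rot: [-3.141, -0.001, 1.437]
contact_force: [0.6, 1.0, 0.2]
opening: 0.999
```

```bash
python3 go.py 592.5 -216.4 174; python3 - <<'E'
from h import *
wi=r.camera_info("wrist");np.save("wi5.npy",wi,allow_pickle=True)
cv2.imwrite("pics/w5.png",r.grab_frame("wrist")[:,:,::-1])
cv2.imwrite("pics/s5.png",r.grab_frame("side")[:,:,::-1])
E
```

```text
9.9 [ 581.2 -294.9  295.1] [-3.1411e+00 -5.0000e-04  1.4373e+00] F [0.6 1.  0.2] [ 0.01 -0.06 -0.  ] open 0.999 q [-0.47  0.35  1.5   0.    1.3  -0.34]
tool cm [ 7.93  0.08 12.11]
```

View pics/w5.png

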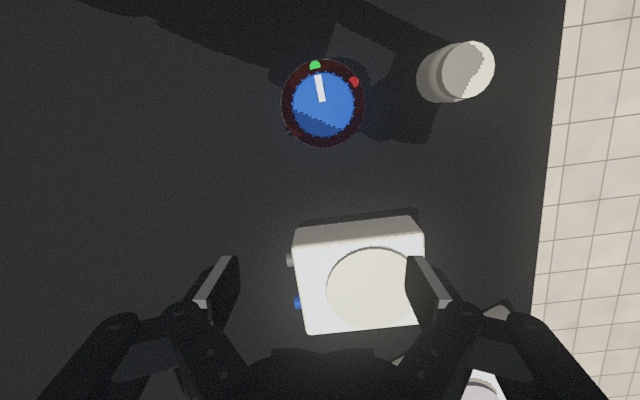

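View pics/s5.png

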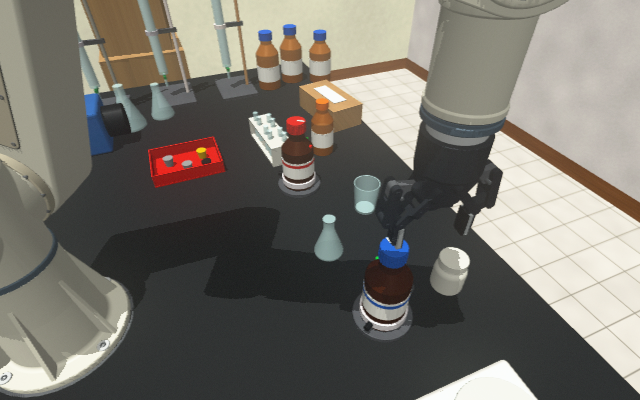

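The wrist view shows the stripe (320,88) pointing at the green mark (315,65), with the red mark off to the right at (354,82). In the side view the cap, flask and red bottle are all standing. Now a numeric check of the angle and cap height.

```bash
python3 - <<'E'
from h import *
from scipy.optimize import least_squares
wi=np.load("wi5.npy",allow_pickle=True).item()
im=cv2.imread("pics/w5.png").astype(int)
sub=np.zeros(im.shape[:2],bool);sub[72:106,308:332]=im[72:106,308:332].min(2)>130
ys,xs=np.nonzero(sub);P=np.array([ray(None,(x,y),206,wi)[:2] for x,y in zip(xs,ys)])
u=np.linalg.svd(P-P.mean(0))[2][0];print("stripe",P.mean(0),np.arctan2(u[1],u[0])%np.pi,len(P))
c=np.array([592.5,-216.4])
for n,uv in(("red",(354,82)),("green",(315,65))):
    p=ray(None,uv,142,wi)[:2]-c; print(n,np.arctan2(p[1],p[0]))
# cap edge height: wrist cap hull vs earlier width -> height from pixel diameter
b=im[:,:,0]-im[:,:,2]; m=(b>35).astype(np.uint8);m[:,:280]=0;m[:,370:]=0;m[150:]=0
h=cv2.convexHull(max(cv2.findContours(m,0,1)[0],key=cv2.contourArea)).reshape(-1,2)
t=np.linspace(0,6.283,120)
def res(p):
    q=cv2.convexHull(proj(None,[[p[0]+24*np.cos(a),p[1]+24*np.sin(a),z] for z in(p[2],p[2]-30) for a in t],wi).astype(np.float32))
    return [cv2.pointPolygonTest(q,(float(a),float(d)),True)-.3 for a,d in h]
print("cap",least_squares(res,[592,-216,202],diff_step=1e-4,loss="soft_l1").x)
# side: top rim rows of cap before / after
for f in("side0","s5"):
    i=cv2.imread(f"pics/{f}.png").astype(int);k=(i[:,:,0]-i[:,:,2]>35);k[:225]=0;k[285:]=0;k[:,:370]=0;k[:,425:]=0
    y,x=np.nonzero(k);print(f,x.min(),x.max(),y.min(),y.max())
E
```

```text
stripe [ 591.39909635 -203.70192959] 1.628647849188539 206
red 0.4802193969524661
green 1.644883123307882
cap [ 592.22242659 -216.36586199  211.98416707]
side0 378 409 236 268
s5 377 409 237 268
```

```bash
python3 - <<'E'
from h import *
i=cv2.absdiff(r.grab_frame("top")[:,:,::-1],cv2.imread("pics/top0.png"))
print("red cap diff",i[170:210,145:182].mean(),"flask diff",i[195:235,300:345].mean())
print(r.sign_off())
E
```

```text
red cap diff 5.832207207207207 flask diff 8.507222222222222
the job is handed in; nothing more can be done
None
```

The blue cap is unlocked and the job is handed in. I gripped it by its sides and pressed it down fully (about 20 N of vertical force at the wrist). Keeping it down, I turned it 1.12 rad anticlockwise, let it spring up, then let go and backed the gripper clear. This took about 10 s of the 32 s allowed.

**Last checks:**
- **Pointer:** it stands at 1.63 rad, against 1.625–1.645 for the green mark. It is about 1.15 rad past the red mark, which is the turn asked for.
- **Cap height:** in the side view the cap sits where it did at the start, to within one pixel, so it is up again. A height fit from the wrist camera alone gave 212 mm instead of 206 mm. I put that down to weak depth from one camera; it disagrees, but not towards a cap still held down.
- **Red bottle and flask:** neither was touched. The side view shows both standing as before. A final top-view comparison showed only small brightness differences (6–9 grey levels on average) around both; I took these as shadow and noise and did not look further.
- **Release:** force readings were close to zero after letting go, so the robot is touching nothing.

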